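# Drop the prop, catch the lens case lid, lower it shut

### The arm

A 6-joint arm with a two-finger parallel gripper is mounted at the origin on a cart in front of the work surface, level with it; the furniture and walls round the work are solid. World frame = base frame: x ahead of the robot, y to its left, z up, the work surface at z = 0. Lengths are in m, angles in degrees, forces in N, time in s.
With the tool pointing down it reaches from about 0.35 to 0.875 m from the base axis. Payload 4.2 kg.
Tool frame: the origin (TCP) lies at the very end of the fingers, on their centre line; the grasp point (between the pads) lies arm.tcp_to_grasp behind it (arm.tcp_to_grasp is the distance from the TCP to the grasp point, in m); z points along the fingers, y is the line along which they close (so a half turn about z gives the same grasp; the last joint's range is limited). The gripper opens to 87 mm and grips with 3 to 60 N. Pads are 19 mm wide; open, the fingers measure 117 mm over their backs; the gripper's body (75 mm by 190 mm) begins 51 mm behind the grasp point.
Start: joints at [87.181, 22.042, 0.453, 0, -68.411, -14.817], TCP at [0.189, 0.596, 0.223] pointing down, gripper open.
Joint ranges: [-179.83, 179.83], [-69.29, 118.12], [-61.27, 80.66], [-181.25, 117.63], [-171.15, -9.14], [-177.46, 177.46]. Speed limits (degrees/s): [159.86, 159.86, 180, 180, 180, 180].

### API

Orientations are given as [roll, pitch, yaw] about the fixed x, y, z axes, in that order (R = Rz(yaw) Ry(pitch) Rx(roll)).
In Python, from plant import arm gives the robot as it stands. The module is installed in compiled form; this text tells all that it offers.
- The arm moves only by the tool play_rows, never from a script. Its argument "steps" is a list that holds one entry, the list of rows, each a list of 4 numbers: the shift along the tool's x, y, z in mm, then the turn about the tool's z in units of 5 degrees (1.0 is 5 degrees). In form: [[[tx, ty, tz, yaw], ...]]. A call has exactly 5 rows; each row is the pose to reach, as a shift and turn from the pose commanded when the call began, along the tool's axes at that moment; what a row does not reach only later rows make up. A row lasts 1/8 s, in which the tool goes at most 62.5 mm and 10.7 degrees, less where a joint would pass 70% of its speed; a pose out of reach is approached as far as the arm can. A call with a gripper value outside its range is refused whole. "hand" is the gripper command: -1 is shut, 1 is fully open, values between are in proportion, set as the call begins (left out, the last holds). The fingers move at their own pace and stop on an object; "force" is the grip in N (left out, the last holds). Time passes only in rows, so rows that repeat a pose let the fingers close, or fill a call up. It gives the time, the measured TCP pose, the force, the opening and the grip force at its end, in the units of the state.
- arm.read_state(): the state, without advancing time (a new reading comes with each control period).
- arm.camera(name): name is "scene" or "top" or "wrist"; returns a dict with "image" (400x640x3 uint8, red, green, blue), "depth" (400x640 float32, m along the optical axis (not along the pixel's ray), 0 where there is no reading), "fx", "fy", "cx", "cy" (pixels), "k1" (the pictures are not rectified: a ray, as slopes to the right and down, at radius r is drawn at 1 + k1 r^2 times it, then the intrinsics apply), "world_from_camera" (4x4, takes a point from camera to world coordinates); the wrist camera has in their place "T_tool_cam" (4x4, takes a point from camera to tool coordinates, whose origin is the TCP and whose axes are the flange's). Camera axes: x right, y down, z forward; pixel columns grow to the right and rows downward; lengths in m; the calibration is good to about 2 mm. A picture is of the moment at which its call begins: read the wrist's pose just before it.
- arm.hand_in(): hands the job in; it is judged then, once.
The state is a dict: "time": time; "qpos": joint angles; "joint_vel": joint speeds; "effort": joint torques, N m; "eef_pos": TCP position; "ee_rot": TCP orientation; "force": force on the tool from outside, world axes, zero at the start; "ft_torque": the same for the moment, N m; "opening": finger opening in m; "gripper_force": force on a finger pad.
Only numpy, scipy, OpenCV 4.12 (cv2) and the standard library are available. Lean on these libraries where they do the work, as an engineer would, in place of code of your own. Each camera call takes 0.05 s, during which the arm holds its last target. There are 200 camera calls.

### The job

Shut the case of spare laser lenses one-handed. With a fingertip push its prop rod inwards from under the right-hand edge of the lid, so that the rod folds down into the case, and catch the falling lid from underneath on your fingers before it is halfway down; hold it still there for a moment, then lower it on the fingers by its front lip until it lies fully shut, without letting it drop, and take the hand away. Pinch nothing and force nothing, keep off the upper side of the lid, and leave the lenses and the things around the case where they are.

Things in the scene. Friction and masses are not known exactly. Their poses are not given: they have to be found in the camera images.
- lens_case: Grey plastic case, fixed (all sizes here in mm): 120 deep (x), 220 wide (y), rim 60 above the bench, walls 6 thick. Origin: centre of its underside. x points from the front (lip side) to the hinge side, y to the left seen from the front, z up. Inside: foam, top at height 40, with six square pockets (x = -31, +31; y = -62, 0, +62); the folded prop lies between the rows.
- lid_angle (a joint): Angle of the lid, rad: 0 = shut on the rim, positive = open. It starts at about 0.95, resting on the prop; the hinge itself stops at 0.985, so it cannot be raised. No stay and no damper: without the prop it falls at once. The lid weighs 0.28 to 0.46 kg.
- lid_hinge (a point): Middle of the hinge line, at the far rim of the case: x = +62, y = 0, height 60 in the case's frame. The line runs along the case's y.
- lid_lip (a point): Middle of the lower front edge of the pull lip, 140 from the hinge line. The lip is 5 thick and runs along the whole front of the lid; with the lid shut it stands out 20 beyond the case's front wall, its underside level with the rim (60 above the bench), open below.
- lid: The lid: a shallow hollow grey shell 220 wide (y), 20 thick, side and front skirts 8 thick; their lower edges and the lip's underside lie in one plane through the hinge line, the hollow between the skirts is 15 deep. Origin at point lid_hinge; shut, its axes are those of the case, and it turns with the lid. Its top is covered by an aluminium panel (lid_panel); lip_top is the upper side of the lip.
- prop_angle (a joint): Angle of the prop rod, rad: 0 = folded flat across the case, 1.656 = standing (start), 0.085 past upright, so its own weight leans it outwards on its stop. It turns about an axis along the case's x, only inwards (head towards the case's +y). About 1 N near the head moves it; when the head has gone some 8 mm it slips off the skirt into the lid's hollow, and the rod falls by itself.
- prop_head (a point): Centre of the black ball, 10 in diameter, on the prop's upper end. The prop is a steel rod 7 in diameter, 94 from pivot to ball centre; pivot inside the right-hand wall at x = 0, y = -98, height 45 in the case's frame. Standing, the ball is at x = 0, y = -106, height 138, under the lid's right-hand side skirt, 100 from the hinge line; the rod can be touched from the right.
- prop: The prop rod with its ball; origin on its pivot, its y axis along the rod towards the ball.
- lens_a: Loose lens in a round steel mount, 28 diameter, 13 high, lying in the front left pocket of the case, its top at height 44. Origin: centre of its underside.
- lens_b: Loose lens in a round steel mount, 28 diameter, 13 high, lying in the front middle pocket of the case, its top at height 44. Origin: centre of its underside.
- lens_c: Loose lens in a round steel mount, 28 diameter, 13 high, lying in the rear left pocket of the case, its top at height 44. Origin: centre of its underside.
- lens_d: Loose lens in a round steel mount, 28 diameter, 13 high, lying in the rear right pocket of the case, its top at height 44. Origin: centre of its underside.
- alcohol_bottle: Bystander: white bottle with a red cap and spout, 53 diameter, 171 high, left of the case. Origin: centre of its underside.
- marker_pen: Bystander: blue marker lying on the bench in front of the case, 135 long, 16 thick. Origin: under its middle.
- hex_key: Bystander: black hex key lying flat, 88 x 33 x 5 mm, left of the case. Origin: under its middle.

How it is judged:
By the outcome, as a careful person would: the job done as asked, in the order asked, and still so for the second after the job is handed in, with the robot touching nothing.
It also fails if it takes over 42 s, if anything falls off the work surface, if the arm or the gripper's body presses on something with over 40 N, if the wrist force passes 120 N, or if a joint passes its speed limit or range.

## Working session

There is one attempt and no reset: what is moved stays moved. The work goes in short steps, Python scripts to look and compute and a tool call to move; the robot and the scene stay as the last step left them, time stands still between calls to the robot, and variables do not carry over. Pictures are saved under pics/ and viewed, at most 10 in all, crops included, and the job is handed in when it is done.

Besides the shell and the picture viewer there is one more tool, called as name(argument=value, ...) on one line, values as JSON. play_rows: Moves the arm, as the interface text tells. Its arguments: {"type":"object","properties":{"steps":{"type":"array","items":{"type":"array","items":{"type":"array","items":{"type":"number"}}}},"hand":{"type":"number"},"force":{"type":"number"}},"required":["steps"]}

```bash
mkdir -p pics; cat > h.py <<'E'
import numpy as np, cv2
from plant import arm
from scipy.spatial.transform import Rotation as R
def pts(c):
    d=c["depth"];h,w=d.shape
    v,u=np.mgrid[0:h,0:w].astype(float)
    K=np.array([[c["fx"],0,c["cx"]],[0,c["fy"],c["cy"]],[0,0,1]])
    n=cv2.undistortPoints(np.stack([u.ravel(),v.ravel()],1)[:,None],K,np.array([c["k1"],0,0,0.]))[:,0]
    P=np.c_[n*d.ravel()[:,None],d.ravel()]
    T=c["world_from_camera"]
    return (P@T[:3,:3].T+T[:3,3]).reshape(h,w,3)
E
python3 - <<'E'
from h import *
s=arm.read_state();print({k:np.round(v,3).tolist() for k,v in s.items()});print(arm.tcp_to_grasp)
for n in("scene","top"):
    c=arm.camera(n);cv2.imwrite(f"pics/{n}0.png",c["image"][:,:,::-1]);np.save(n+"P.npy",pts(c));np.save(n+"I.npy",c["image"]);print(n,np.round(c["world_from_camera"],3).tolist())
E
```

```text
{'time': 0.0, 'qpos': [87.179, 22.091, 0.378, -0.028, -68.411, -14.816], 'joint_vel': [0.044, 0.023, -0.142, 0.006, 0.012, -0.027], 'effort': [-0.001, -39.067, 18.741, 4.22, 0.011, -0.0], 'eef_pos': [0.189, 0.595, 0.221], 'ee_rot': [179.874, -0.006, -17.647], 'force': [-0.341, -0.048, 0.423], 'ft_torque': [-0.052, -0.001, -0.033], 'gripper_force': 0.0, 'opening': 0.087}
0.0187
scene [[0.862, -0.391, 0.323, 0.248], [-0.507, -0.658, 0.557, -0.401], [-0.005, -0.644, -0.765, 0.774], [0.0, 0.0, 0.0, 1.0]]
top [[0.072, -0.97, 0.231, 0.303], [-0.997, -0.069, 0.02, 0.093], [-0.004, -0.232, -0.973, 1.07], [0.0, 0.0, 0.0, 1.0]]
```

View pics/scene0.png

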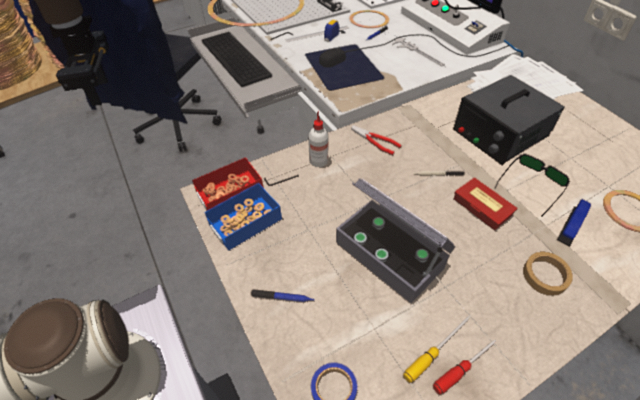

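View pics/top0.png

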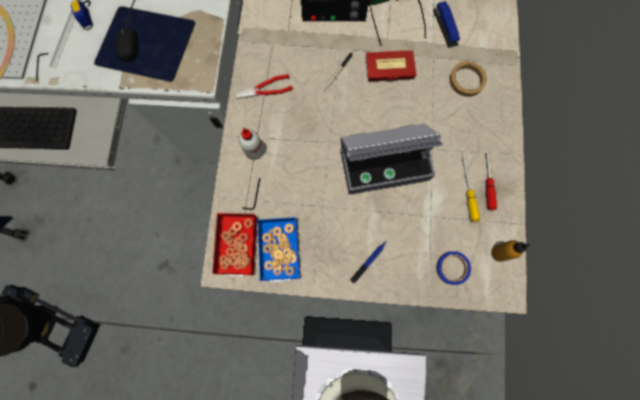

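Scene view: the case is open at about (395,250), with the prop at about (435,255). Top view: case front edge runs (349,192)–(435,178), lid top edge (342,135)–(440,132), lenses at (365,177) and (389,174).

```bash
python3 - <<'E'
from h import *
for n in("top","scene"):
    P=np.load(n+"P.npy");I=np.load(n+"I.npy")
    m=np.zeros(P.shape[:2],bool)
    if n=="top": m[115:205,330:450]=1
    else: m[170:305,325:460]=1
    q=m&(abs(P[...,2]-.06)<.006)
    X=P[q];print(n,"rim pts",len(X))
    r=cv2.minAreaRect((X[:,:2]*1000).astype(np.float32));print(r,np.round(cv2.boxPoints(r)))
    g=m&(I[...,1]>I[...,0].astype(int)+25)&(I[...,1]>I[...,2].astype(int)+15)
    k,l,st,ce=cv2.connectedComponentsWithStats(g.astype(np.uint8))
    for i in range(1,k):
        if st[i,4]>10:print("lens",ce[i].round(),st[i,4],np.median(P[l==i],0).round(4))
    # lid plane: points above .075
    q=m&(P[...,2]>.085);X=P[q]
    print("lid n",len(X),X.min(0).round(3),X.max(0).round(3))
    best=None;rng=np.random.default_rng(0)
    for _ in range(400):
        a,b,c=X[rng.choice(len(X),3,False)];nn=np.cross(b-a,c-a)
        if np.linalg.norm(nn)<1e-7:continue
        nn/=np.linalg.norm(nn);k=(abs((X-a)@nn)<.003).sum()
        if best is None or k>best[0]:best=(k,nn*np.sign(nn[2]),a)
    k,nn,a=best;Y=X[abs((X-a)@nn)<.003];ce=Y.mean(0);w=np.linalg.svd(Y-ce)[2][2];w*=np.sign(w[2])
    print("plane",k,w.round(4),ce.round(4),"tilt",np.degrees(np.arccos(w[2])).round(2),"az",np.degrees(np.arctan2(w[1],w[0])).round(2))
    for s in (0,1):
        i=np.argsort(Y@np.array([0,1,0]))
    hz=Y[:,2]>Y[:,2].max()-.006;print("top edge",Y[hz].min(0).round(3),Y[hz].max(0).round(3), "y extremes pts",Y[i[:3]].round(3).tolist(),Y[i[-3:]].round(3).tolist())
I=np.load("sceneI.npy")[160:310,320:470];cv2.imwrite("pics/crop.png",cv2.resize(I[:,:,::-1],(600,600),interpolation=cv2.INTER_CUBIC))
E
```

```text
top rim pts 431
((618.6367797851562, -35.63420867919922), (120.00897216796875, 219.54721069335938), 13.919859886169434) [[ 534.   56.]
 [ 587. -157.]
 [ 703. -128.]
 [ 650.   85.]]
lens [389. 173.] 65 [ 0.5896 -0.0426  0.0452]
lens [365. 177.] 62 [0.5741 0.0178 0.0458]
lid n 2370 [ 0.303 -0.143  0.085] [0.712 0.093 1.07 ]
plane 1377 [0.7762 0.2007 0.5976] [ 0.6525 -0.0252  0.137 ] tilt 53.3 az 14.49
top edge [ 0.599 -0.138  0.169] [0.656 0.069 0.175] y extremes pts [[0.654, -0.138, 0.17], [0.659, -0.137, 0.163], [0.662, -0.136, 0.16]] [[0.662, 0.081, 0.089], [0.659, 0.083, 0.091], [0.663, 0.083, 0.088]]
scene rim pts 1026
((619.88623046875, -37.35273742675781), (123.6661605834961, 221.11399841308594), 13.799571990966797) [[ 533.   55.]
 [ 586. -159.]
 [ 706. -130.]
 [ 654.   85.]]
lens [378. 221.] 55 [0.6344 0.0307 0.0445]
lens [360. 237.] 57 [0.5737 0.0147 0.0444]
lens [381. 254.] 64 [ 0.589  -0.0457  0.0444]
lens [422. 253.] 66 [ 0.6641 -0.0901  0.0438]
lid n 1459 [ 0.248 -0.401  0.086] [0.708 0.07  0.774]
plane 890 [0.2604 0.0635 0.9634] [ 0.618  -0.0446  0.1704] tilt 15.55 az 13.7
top edge [ 0.576 -0.146  0.171] [0.65  0.063 0.177] y extremes pts [[0.629, -0.146, 0.175], [0.628, -0.146, 0.172], [0.628, -0.145, 0.175]] [[0.601, 0.069, 0.168], [0.597, 0.07, 0.167], [0.599, 0.07, 0.168]]
```

View pics/crop.png

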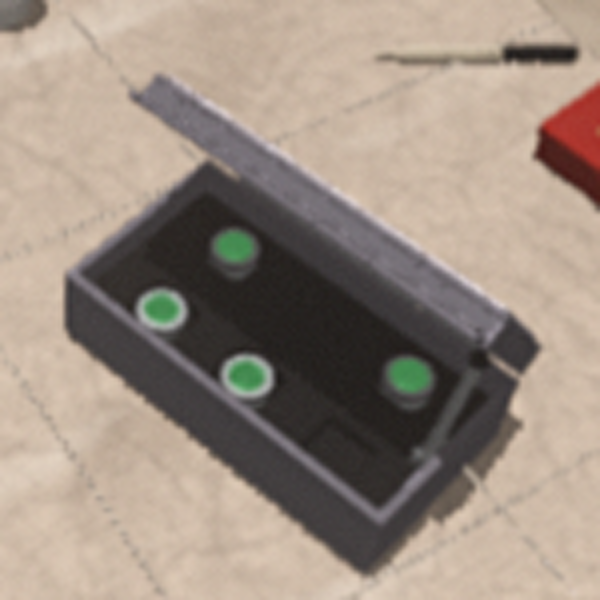

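Case found: centre about (0.619, -0.0365), yaw 13.9°; the four lenses agree to 1 mm, and the lid tilts 53–54°. I'll move to a clear pose above the front, aligned with the case, and check how the arm behaves.

play_rows(steps=[[[48,33,-18,-1.26],[97,67,-36,-2.52],[145,100,-54,-3.78],[194,134,-72,-5.04],[242,167,-90,-6.3]]], hand=-1)

```text
time: 0.72
eef_pos: [0.37, 0.3613, 0.3129]
ee_rot: [180.0, 0.0, 14.1]
force: [0.5, 1.7, -1.2]
opening: 0.0448
gripper_force: 0.0
```

play_rows(steps=[[[24,54,-18,0],[48,108,-36,0],[71,161,-54,0],[95,215,-72,0],[119,269,-90,0]]])

```text
time: 1.35
eef_pos: [0.55, 0.1288, 0.4028]
ee_rot: [-180.0, 0.0, 13.9]
force: [2.0, 1.2, -0.0]
opening: 0.0014
gripper_force: 0.0
```

Tracking is accurate. The tool points straight down and the rows only offer turns about its own z. To find out if a lean is available, I'll reach past the limit in free air.

play_rows(steps=[[[62,0,0,0],[124,0,0,0],[186,0,0,0],[248,0,0,0],[310,0,0,0]]])

```text
time: 1.98
eef_pos: [0.8156, 0.1966, 0.3937]
ee_rot: [179.9, -0.7, 13.9]
force: [1.6, 0.7, 0.9]
opening: 0.0006
gripper_force: 0.0
```

play_rows(steps=[[[60,0,0,0],[120,0,0,0],[120,0,0,0],[120,0,0,0],[120,0,0,0]]])

```text
time: 2.6
eef_pos: [0.8561, 0.2071, 0.3555]
ee_rot: [179.8, -3.6, 13.9]
force: [0.7, 0.6, 0.5]
opening: 0.0002
gripper_force: 0.0
```

```bash
python3 -c "
from h import *
s=arm.read_state();print(s['time'],s['qpos'],s['eef_pos'],s['ee_rot'])"
```

```text
2.6 [  24.34546588   55.55216291   80.65562718    0.90432253 -111.62003499
   79.87895289] [0.85610605 0.20705436 0.35550952] [179.80567364  -3.57567349  13.87171677]
```

play_rows(steps=[[[-50,0,0,0],[-100,0,0,0],[-150,0,0,0],[-150,0,0,0],[-150,0,0,0]]])

```text
time: 3.22
eef_pos: [0.7094, 0.1707, 0.348]
ee_rot: [179.8, -3.6, 13.9]
force: [0.7, -0.1, 0.1]
opening: 0.0006
gripper_force: 0.0
```

The achieved pose becomes the new reference and the lean is kept, so I can build up a forward lean this way. Next I'll try a larger overreach.

play_rows(steps=[[[800,0,0,0],[800,0,0,0],[800,0,0,0],[800,0,0,0],[800,0,0,0]]])

```text
time: 3.85
eef_pos: [0.8917, 0.2177, 0.3044]
ee_rot: [179.6, -5.3, 13.9]
force: [0.6, 0.2, -0.8]
opening: 0.0006
gripper_force: 0.0
```

```bash
python3 -c "
from h import *
s=arm.read_state();print(s['time'],s['qpos'],s['eef_pos'],s['ee_rot'])"
```

```text
3.85 [  24.18445203   59.01165234   80.5089676     1.36904521 -106.37769946
   80.15484179] [0.89174889 0.21765135 0.30440941] [179.61840949  -5.26693687  13.91207706]
```

The lean grows by about 1° per overreached row. I'll pull along the arm's own radial direction, outward and up.

play_rows(steps=[[[500,0,-200,0],[500,0,-200,0],[500,0,-200,0],[500,0,-200,0],[500,0,-200,0]]])

```text
time: 4.47
eef_pos: [0.9028, 0.221, 0.3194]
ee_rot: [179.5, -8.6, 13.9]
force: [0.2, -0.2, 0.8]
opening: 0.0003
gripper_force: 0.0
```

play_rows(steps=[[[500,0,-300,0],[500,0,-300,0],[500,0,-300,0],[500,0,-300,0],[500,0,-300,0]]])

```text
time: 5.1
eef_pos: [0.8941, 0.2202, 0.3634]
ee_rot: [179.3, -11.3, 13.9]
force: [0.0, 0.4, 0.1]
opening: 0.0002
gripper_force: 0.0
```

```bash
python3 -c "
from h import *
s=arm.read_state();print(s['time'],s['qpos'],s['eef_pos'],s['ee_rot'])"
```

```text
5.1 [  24.7613528    55.71697207   80.65670804    2.88071118 -103.94093253
   80.07128373] [0.89412917 0.22019531 0.36344612] [179.30209878 -11.30667317  13.93833664]
```

play_rows(steps=[[[500,0,-100,0],[500,0,-100,0],[500,0,-100,0],[500,0,-100,0],[500,0,-100,0]]])

```text
time: 5.72
eef_pos: [0.921, 0.2274, 0.3432]
ee_rot: [179.1, -14.1, 14.0]
force: [0.7, 0.1, -0.3]
opening: 0.0003
gripper_force: 0.0
```

play_rows(steps=[[[500,0,-100,0],[500,0,-100,0],[500,0,-100,0],[500,0,-100,0],[500,0,-100,0]]])

```text
time: 6.35
eef_pos: [0.94, 0.2328, 0.3385]
ee_rot: [178.9, -16.9, 14.0]
force: [0.2, -0.1, 0.7]
opening: 0.0003
gripper_force: 0.0
```

play_rows(steps=[[[500,0,-80,0],[500,0,-80,0],[500,0,-80,0],[500,0,-80,0],[500,0,-80,0]]])

```text
time: 6.98
eef_pos: [0.9571, 0.2378, 0.3379]
ee_rot: [178.8, -19.8, 14.1]
force: [1.0, 0.2, 0.3]
opening: 0.0005
gripper_force: 0.0
```

```bash
python3 -c "
from h import *
s=arm.read_state();print(s['time'],s['qpos'],s['eef_pos'],s['ee_rot'])"
```

```text
6.975 [ 24.76306678  58.54488743  80.59339222   4.82405404 -92.75293512
  80.16383919] [0.95706608 0.2377703  0.33793593] [178.76213914 -19.81931024  14.09176256]
```

play_rows(steps=[[[500,0,-60,0],[500,0,-60,0],[500,0,-60,0],[500,0,-60,0],[500,0,-60,0]]])

```text
time: 7.6
eef_pos: [0.9725, 0.2423, 0.3411]
ee_rot: [178.6, -22.7, 14.2]
force: [-0.3, -0.3, 0.7]
opening: 0.0002
gripper_force: 0.0
```

play_rows(steps=[[[500,0,-50,0],[500,0,-50,0],[500,0,-50,0],[500,0,-50,0],[500,0,-50,0]]])

```text
time: 8.22
eef_pos: [0.9847, 0.2461, 0.3509]
ee_rot: [178.4, -25.7, 14.2]
force: [0.1, -0.7, 0.8]
opening: 0.0008
gripper_force: 0.0
```

play_rows(steps=[[[500,0,-40,0],[500,0,-40,0],[500,0,-40,0],[500,0,-40,0],[500,0,-40,0]]])

```text
time: 8.85
eef_pos: [0.994, 0.2492, 0.3662]
ee_rot: [178.2, -28.6, 14.3]
force: [-0.4, 0.7, -0.3]
opening: 0.0004
gripper_force: 0.0
```

play_rows(steps=[[[500,0,-30,0],[500,0,-30,0],[500,0,-30,0],[500,0,-30,0],[500,0,-30,0]]])

```text
time: 9.48
eef_pos: [1.0008, 0.2519, 0.3859]
ee_rot: [178.0, -31.5, 14.5]
force: [-0.5, 0.3, 0.1]
opening: 0.0005
gripper_force: 0.0
```

play_rows(steps=[[[500,0,-20,0],[500,0,-20,0],[500,0,-20,0],[500,0,-20,0],[500,0,-20,0]]])

```text
time: 10.1
eef_pos: [1.0054, 0.254, 0.4092]
ee_rot: [177.8, -34.5, 14.6]
force: [0.4, 0.4, 0.4]
opening: 0.0008
gripper_force: 0.0
```

```bash
python3 -c "
from h import *
s=arm.read_state();print(s['time'],s['qpos'],s['eef_pos'],s['ee_rot'])"
```

```text
10.1 [ 25.43253565  56.79433317  80.59795987   8.43773117 -80.27659774
  79.54560063] [1.00541705 0.25399585 0.40917548] [177.76836186 -34.46321931  14.58838541]
```

play_rows(steps=[[[500,0,-20,0],[500,0,-20,0],[500,0,-20,0],[500,0,-20,0],[500,0,-20,0]]])

```text
time: 10.72
eef_pos: [1.0057, 0.2552, 0.4388]
ee_rot: [177.5, -37.4, 14.7]
force: [-0.0, -0.4, 0.4]
opening: 0.0008
gripper_force: 0.0
```

play_rows(steps=[[[500,0,-10,0],[500,0,-10,0],[500,0,-10,0],[500,0,-10,0],[500,0,-10,0]]])

```text
time: 11.35
eef_pos: [1.0044, 0.2562, 0.4697]
ee_rot: [177.3, -40.3, 14.9]
force: [0.6, -0.5, 0.4]
opening: 0.0004
gripper_force: 0.0
```

play_rows(steps=[[[500,0,0,0],[500,0,0,0],[500,0,0,0],[500,0,0,0],[500,0,0,0]]])

```text
time: 11.98
eef_pos: [1.0016, 0.2568, 0.5017]
ee_rot: [177.0, -43.2, 15.1]
force: [-0.8, -0.4, -0.5]
opening: 0.0006
gripper_force: 0.0
```

play_rows(steps=[[[500,0,0,0],[500,0,0,0],[500,0,0,0],[500,0,0,0],[500,0,0,0]]])

```text
time: 12.6
eef_pos: [0.9946, 0.2566, 0.5379]
ee_rot: [176.7, -46.0, 15.3]
force: [0.3, 0.0, -0.8]
opening: 0.0001
gripper_force: 0.0
```

play_rows(steps=[[[500,0,10,0],[500,0,10,0],[500,0,10,0],[500,0,10,0],[500,0,10,0]]])

```text
time: 13.22
eef_pos: [0.9866, 0.2562, 0.5737]
ee_rot: [176.4, -48.9, 15.6]
force: [0.2, 0.4, -0.2]
opening: 0.0004
gripper_force: 0.0
```

```bash
python3 -c "
from h import *
s=arm.read_state();print(s['time'],s['qpos'],s['eef_pos'],s['ee_rot']);print(R.from_euler('xyz',s['ee_rot'],degrees=True).as_matrix().round(3))"
```

```text
13.225 [ 27.06628138  49.56141163  80.59926704  12.760095   -73.59052067
  78.64164699] [0.98664241 0.25621952 0.57370657] [176.36807514 -48.90655999  15.57829168]
[[ 0.633  0.222  0.742]
 [ 0.177 -0.974  0.141]
 [ 0.754  0.042 -0.656]]
```

The tool now leans 49° (elevation -41°) and stays nearly aligned with the case. I'll write a helper that converts case-frame targets into tool shifts.

```bash
cat >> h.py <<'E'
YAW=np.radians(13.9);C0=np.array([.619,-.0365,0])
EC=np.array([[np.cos(YAW),-np.sin(YAW),0],[np.sin(YAW),np.cos(YAW),0],[0,0,1]])
def case(p): return C0+EC@(np.array(p)/1000)
def st(): s=arm.read_state(); return s,np.array(s["eef_pos"]),R.from_euler('xyz',s['ee_rot'],degrees=True).as_matrix()
def go(*ws):
    "case-frame waypoints in mm -> tool shifts in mm, cumulative from now"
    s,p,M=st();print("t",s["time"],"case pos",(EC.T@(p-C0)*1000).round(1),"F case",(EC.T@np.array(s["force"])).round(1))
    print("tool axes in case\n",(EC.T@M).round(3))
    for w in ws: d=M.T@(case(w)-p)*1000;print(w,d.round(1),np.linalg.norm(d).round())
E
python3 -c "
from h import *
print(arm.camera('wrist')['T_tool_cam'].round(3))
go((-147,-101,350),(-72,-131,181))"
```

```text
[[-0.    -0.961 -0.276  0.076]
 [ 1.    -0.    -0.     0.001]
 [ 0.    -0.276  0.961 -0.163]
 [ 0.     0.     0.     1.   ]]
t 13.275 case pos [426.9 195.8 574.6] F case [-0.8 -0.1  0. ]
tool axes in case
 [[ 0.656 -0.019  0.754]
 [ 0.019 -0.999 -0.041]
 [ 0.754  0.042 -0.655]]
(-147, -101, 350) [-551.7  297.8 -273.5] 684.0
(-72, -131, 181) [-630.6  319.3 -105. ] 715.0
```

play_rows(steps=[[[-50,27,-25,0],[-100,54,-50,0],[-150,81,-74,0],[-200,108,-99,0],[-250,135,-124,0]]])

```text
time: 13.9
eef_pos: [0.8173, 0.1071, 0.4963]
ee_rot: [176.4, -48.9, 15.6]
force: [0.8, -0.0, 1.5]
opening: 0.0004
gripper_force: 0.0
```

play_rows(steps=[[[-50,27,-25,0],[-100,54,-50,0],[-150,81,-74,0],[-200,108,-99,0],[-250,135,-124,0]]])

```text
time: 14.52
eef_pos: [0.5971, -0.0853, 0.3948]
ee_rot: [176.3, -48.9, 15.7]
force: [0.9, -1.5, 0.6]
opening: 0.0009
gripper_force: 0.0
```

```bash
python3 -c "
from h import *
go((-72,-131,181),(-50,-133,160));print(arm.read_state()['qpos'])"
```

```text
t 14.525 case pos [-33.  -42.1 394.8] F case [ 0.5 -1.6  0.6]
tool axes in case
 [[ 0.657 -0.018  0.754]
 [ 0.02  -0.999 -0.041]
 [ 0.754  0.042 -0.656]]
(-72, -131, 181) [-188.5   80.5  114.4] 235.0
(-50, -133, 160) [-189.9   81.2  144.9] 252.0
[  4.50661679  -4.49800333 -18.27583464 -10.2235711  -27.75690018
 106.39633908]
```

```bash
cat > kin.py <<'E'
from h import *
from scipy.optimize import least_squares
Q=np.array([[87.179,22.091,.378,-.028,-68.411],[24.345,55.552,80.656,.904,-111.62],[24.184,59.012,80.509,1.369,-106.378],[24.761,55.717,80.657,2.881,-103.941],[24.763,58.545,80.593,4.824,-92.753],[25.433,56.794,80.598,8.438,-80.277],[27.066,49.561,80.599,12.760,-73.591],[4.507,-4.498,-18.276,-10.224,-27.757]])
P=np.array([[.189,.595,.221],[.8561,.20705,.35551],[.89175,.21765,.30441],[.89413,.2202,.36345],[.95707,.23777,.33794],[1.00542,.254,.40918],[.98664,.25622,.57371],[.5971,-.0853,.3948]])
rx=lambda a:R.from_euler('x',a,degrees=True).as_matrix();ry=lambda a:R.from_euler('y',a,degrees=True).as_matrix();rz=lambda a:R.from_euler('z',a,degrees=True).as_matrix()
def fk(q,k,s):
    r0,d,h,a,b,c,L,m=k
    M=rz(q[0])@ry(q[1]);p=rz(q[0])@[r0,d,h]+M@[0,0,a];M=M@ry(-q[2]);p=p+M@[b,0,c];M=M@rx(s*q[3])@ry(-q[4]);return p+M@[L,0,m],M[:,0]
fits=[least_squares(lambda k:np.concatenate([fk(q,k,s)[0]-p for q,p in zip(Q,P)]),[0,-.16,.2,.4,.4,0,.3,0]) for s in(1,-1)]
i=int(fits[1].cost<fits[0].cost);k=fits[i].x;s=(1,-1)[i]
if __name__=="__main__":
    print(s,k.round(3),abs(fits[i].fun).max())
    z=st()[2][:,2];q=Q[-1]
    for w in [(-72,-131,181),(3,-132,115),(3,-105,115),(-40,-100,160),(-60,-100,110),(-75,-100,60),(-75,-100,45),(-150,-100,100)]:
        r=least_squares(lambda q:np.r_[fk(q,k,s)[0]-case(w),.5*(fk(q,k,s)[1]-z)],q,bounds=([-180,-69.3,-61.3,-181,-171],[180,118,80.7,117,-9.14]),x_scale=10)
        print(w,r.x.round(1),"err",abs(r.fun).max().round(4))
E
python3 kin.py
```

```text
-1 [-0.024 -0.159  0.169  0.544  0.445 -0.015  0.29   0.014] 0.01640282369002838
(-72, -131, 181) [  -7.4   11.9  -33.3 -101.1  -13.9] err 0.0
(3, -132, 115) [  -4.5   23.2  -27.9 -128.1  -14.6] err 0.0
(3, -105, 115) [  -1.3   22.   -29.9 -138.1  -13.7] err 0.0
(-40, -100, 160) [  -1.9   14.3  -33.4 -121.9  -11.3] err 0.0
(-60, -100, 110) [  -3.2   18.4  -37.2 -142.   -17.3] err 0.0
(-75, -100, 60) [  -4.3   23.8  -40.3 -151.9  -24.7] err 0.0
(-75, -100, 45) [  -4.4   25.8  -40.6 -154.   -26.8] err 0.0
(-150, -100, 100) [  -8.3   14.5  -46.3 -140.9  -23. ] err 0.0
```

The fit shows the wrist must pass near its singularity, and joint 6 would exceed its range. A half turn of the tool gives the same finger geometry and fixes that.

play_rows(steps=[[[0,0,-4,2.12],[0,0,-8,4.24],[0,0,-12,6.36],[0,0,-16,8.48],[0,0,-20,10.6]]])

```text
time: 15.15
eef_pos: [0.584, -0.0875, 0.4087]
ee_rot: [-138.5, -28.9, -50.6]
force: [0.4, -0.6, -0.1]
opening: 0.0007
gripper_force: 0.0
```

play_rows(steps=[[[0,0,-4,2.12],[0,0,-8,4.24],[0,0,-12,6.36],[0,0,-16,8.48],[0,0,-20,10.6]]])

```text
time: 15.78
eef_pos: [0.5692, -0.0903, 0.4218]
ee_rot: [-131.7, 9.9, -88.0]
force: [-0.7, -1.0, 0.6]
opening: 0.0002
gripper_force: 0.0
```

play_rows(steps=[[[0,0,-4,2.12],[0,0,-8,4.24],[0,0,-12,6.36],[0,0,-16,8.48],[0,0,-20,10.6]]])

```text
time: 16.4
eef_pos: [0.5543, -0.0931, 0.435]
ee_rot: [-155.1, 43.7, -135.3]
force: [-0.8, 0.4, 0.5]
opening: 0.0009
gripper_force: 0.0
```

```bash
python3 -c "
from h import *
go((-72,-131,181));print(arm.read_state()['qpos'])"
```

```text
t 16.4 case pos [-76.4 -39.4 435. ] F case [-0.7  0.6  0.5]
tool axes in case
 [[-0.621 -0.214  0.754]
 [-0.37   0.928 -0.041]
 [-0.691 -0.305 -0.656]]
(-72, -131, 181) [206.6  -8.6 173.6] 270.0
[  3.8009016   -9.9349741  -17.45103395  -9.40748952 -34.03851877
 -53.7893988 ]
```

play_rows(steps=[[[30,-1,25,1.5],[60,-3,50,3.0],[95,-4,80,4.7],[125,-5,105,4.7],[150,-6,126,4.7]]])

```text
time: 17.02
eef_pos: [0.5739, -0.1578, 0.2494]
ee_rot: [-179.3, 49.0, -168.3]
force: [0.3, -0.7, -0.6]
opening: 0.0004
gripper_force: 0.0
```

```bash
python3 -c "
from h import *
go((-72,-131,181),(-52,-132,164),(3,-135,115));print(arm.read_state()['qpos'])"
```

```text
t 17.025 case pos [ -72.9 -107.   249.4] F case [ 0.1 -0.8 -0.6]
tool axes in case
 [[-0.656  0.048  0.753]
 [ 0.025  0.999 -0.041]
 [-0.754 -0.009 -0.656]]
(-72, -131, 181) [ 50.4 -23.4  46.6] 73.0
(-52, -132, 164) [ 50.1 -23.3  72.9] 91.0
(3, -135, 115) [ 50.9 -23.3 146.6] 157.0
[-13.45670875   4.46186894 -19.55790401 -44.09245119 -26.39866407
 -31.96000085]
```

play_rows(steps=[[[17,-8,16,0],[34,-16,32,0],[50,-24,47,0],[50,-24,60,0],[50,-24,73,0]]])

```text
time: 17.65
eef_pos: [0.6016, -0.1773, 0.1655]
ee_rot: [-179.2, 49.0, -168.2]
force: [0.9, -0.5, 0.2]
opening: 0.0007
gripper_force: 0.0
```

```bash
python3 -c "
from h import *
go((3,-135,115));print(arm.read_state()['qpos'])
c=arm.camera('scene');np.save('sI2.npy',c['image']);cv2.imwrite('pics/s2.png',cv2.resize(c['image'][150:300,320:520,::-1],(800,600),interpolation=cv2.INTER_CUBIC))"
```

```text
t 17.65 case pos [ -50.7 -132.6  165.5] F case [ 0.7 -0.6  0.2]
tool axes in case
 [[-0.655  0.047  0.754]
 [ 0.024  0.999 -0.042]
 [-0.755 -0.01  -0.655]]
(3, -135, 115) [ 2.9  0.6 73.7] 74.0
[-20.19368525  14.59145527 -17.19235528 -60.90760871 -26.36528305
  -9.68405716]
```

View pics/s2.png

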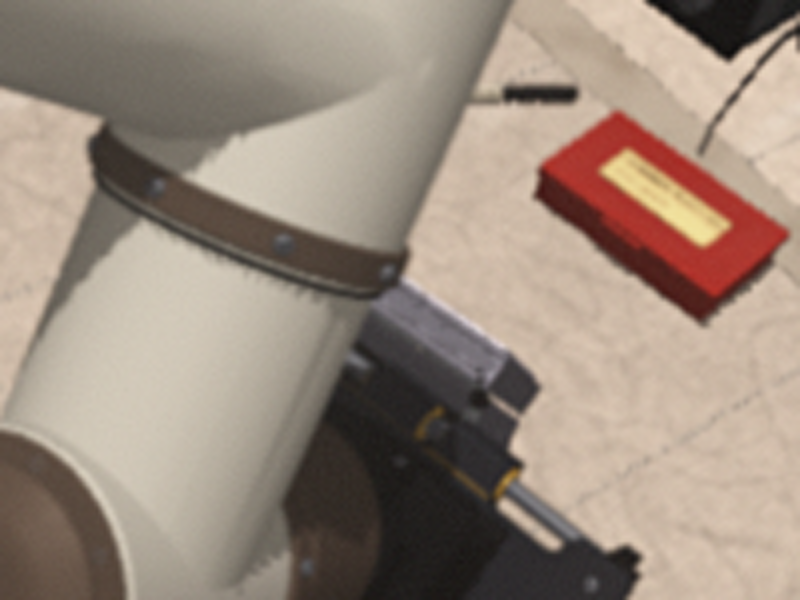

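The view shows the lid still up, the ball at crop (480,385), and the gripper to the right front of the case with the arm hiding the rest. Moving in beside the prop.

play_rows(steps=[[[1,0,20,0],[1,0,40,0],[2,0,60,0],[3,0,74,0],[3,0,74,0]]])

```text
time: 18.32
eef_pos: [0.654, -0.167, 0.1133]
ee_rot: [-179.3, 48.9, -168.2]
force: [-0.2, -0.1, 0.9]
opening: 0.0001
gripper_force: 0.0
```

```bash
python3 -c "
from h import *
go((3,-135,115));s=arm.read_state();print(s['qpos'],s['force'])
c=arm.camera('top');w=arm.camera('wrist')
a=cv2.resize(c['image'][105:205,330:450,::-1],(480,400),interpolation=cv2.INTER_CUBIC);b=cv2.resize(w['image'][:,:,::-1],(320,200))
o=np.zeros((600,640,3),np.uint8);o[:400,:480]=a;o[400:,:320]=b
cv2.imwrite('pics/s3.png',o)"
```

```text
t 18.325 case pos [   2.6 -135.1  113.3] F case [-0.2 -0.   0.9]
tool axes in case
 [[-0.657  0.047  0.753]
 [ 0.025  0.999 -0.04 ]
 [-0.754 -0.008 -0.657]]
(3, -135, 115) [-1.6  0.1 -0.8] 2.0
[-19.08243481  22.63439086 -13.21255865 -68.24754109 -23.87732455
  -2.25743457] [-0.19854946 -0.08875867  0.8580253 ]
```

View pics/s3.png

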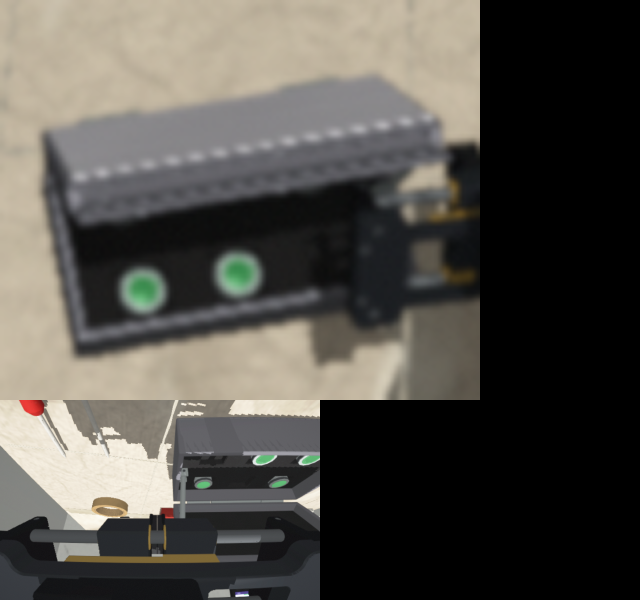

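Fingertip is beside the rod, with no contact yet. Now I'll push inward at about 50 mm/s.

play_rows(steps=[[[0,6,0,0],[0,12,0,0],[0,18,0,0],[0,24,0,0],[0,30,0,0]]])

```text
time: 19.05
eef_pos: [0.6473, -0.1379, 0.1137]
ee_rot: [-179.2, 48.9, -168.2]
force: [-0.6, -2.3, -1.0]
opening: 0.0004
gripper_force: 2.6
```

```bash
python3 -c "
from h import *
go((3,-105,115));s=arm.read_state();print(s['ft_torque'])
c=arm.camera('top');w=arm.camera('wrist')
a=cv2.resize(c['image'][105:205,330:450,::-1],(480,400),interpolation=cv2.INTER_CUBIC);b=cv2.resize(w['image'][:,:,::-1],(320,200))
o=np.zeros((600,640,3),np.uint8);o[:400,:480]=a;o[400:,:320]=b
cv2.imwrite('pics/s4.png',o)
P=pts(c)[105:160,345:440];q=P[P[...,2]>.1];n=np.linalg.svd(q-q.mean(0))[2][2]
# top panel plane fit
best=(0,)
rng=np.random.default_rng(0)
for _ in range(500):
    a,b,d=q[rng.choice(len(q),3,False)];nn=np.cross(b-a,d-a);nn/=np.linalg.norm(nn)+1e-12
    k=(abs((q-a)@nn)<.003).sum()
    if k>best[0]:best=(k,nn)
print(best,'angle',np.degrees(np.arccos(abs(best[1][2]))))"
```

```text
t 19.05 case pos [   3.1 -105.2  113.7] F case [-1.1 -2.1 -1. ]
tool axes in case
 [[-0.656  0.048  0.753]
 [ 0.024  0.999 -0.042]
 [-0.754 -0.009 -0.657]]
(3, -105, 115) [-0.9  0.2 -0.9] 1.0
[-1.10708569  1.67871059 -1.01979008]
(np.int64(1660), array([0.69354259, 0.1753439 , 0.69875117])) angle 45.67310404587686
```

View pics/s4.png

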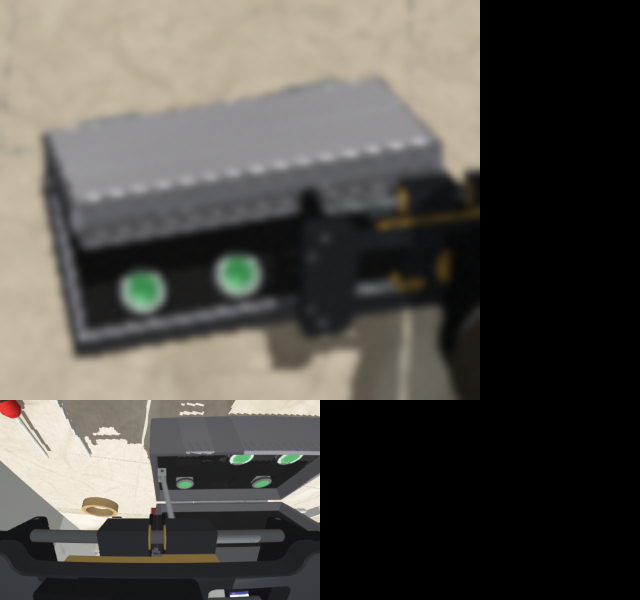

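The lid dropped only from 54° to about 46° and is resting on the fingers; the rod is leaning inward in the wrist view ((162,470) to (172,515)). I'll hold still for a moment.

play_rows(steps=[[[0,0,0,0],[0,0,0,0],[0,0,0,0],[0,0,0,0],[0,0,0,0]]])

```text
time: 19.77
eef_pos: [0.6478, -0.138, 0.1141]
ee_rot: [-179.2, 49.0, -168.2]
force: [-1.1, -1.6, 0.5]
opening: 0.0005
gripper_force: 1.5
```

```bash
python3 -c "
from h import *
go((3,-105,115));s=arm.read_state();print(s['ft_torque'])
c=arm.camera('top');w=arm.camera('wrist')
b=cv2.resize(w['image'][80:400,200:520,::-1],(600,600),interpolation=cv2.INTER_CUBIC)
cv2.imwrite('pics/s5.png',b)
P=pts(c)[105:160,345:440];q=P[P[...,2]>.1];best=(0,)
rng=np.random.default_rng(0)
for _ in range(500):
    a,b,d=q[rng.choice(len(q),3,False)];nn=np.cross(b-a,d-a);nn/=np.linalg.norm(nn)+1e-12
    k=(abs((q-a)@nn)<.003).sum()
    if k>best[0]:best=(k,nn)
print(best,'angle',np.degrees(np.arccos(abs(best[1][2]))))"
```

```text
t 19.775 case pos [   3.6 -105.4  114.1] F case [-1.5 -1.3  0.5]
tool axes in case
 [[-0.656  0.047  0.754]
 [ 0.024  0.999 -0.041]
 [-0.755 -0.009 -0.656]]
(3, -105, 115) [-0.2  0.4 -1.1] 1.0
[-0.42853412  1.70805517 -0.20259593]
(np.int64(1624), array([-0.69875622, -0.17944142, -0.69248865])) angle 46.17256890615835
```

View pics/s5.png

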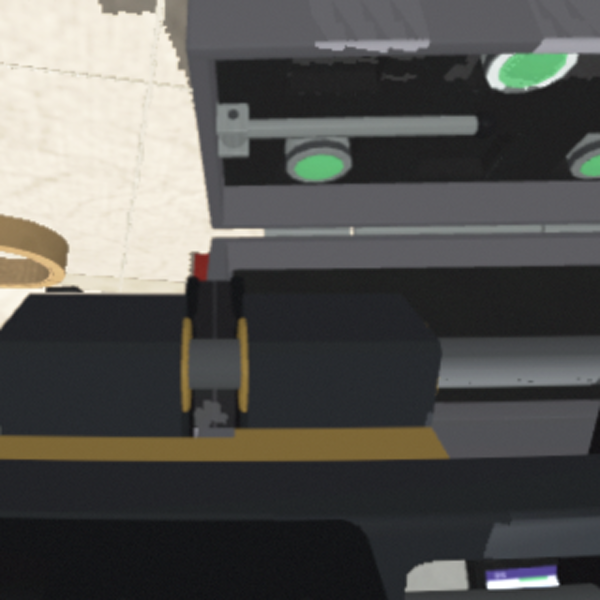

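The rod now lies flat in the case, the lenses are in place, and the lid is steady at about 46–47° on the fingers. Next I'll slide the fingers back along the underside to the lip.

play_rows(steps=[[[0,0,-8,0],[0,-1,-18,0],[-1,-1,-28,0],[-1,-2,-38,0],[-1,-2,-46,0]]])

```text
time: 20.5
eef_pos: [0.6143, -0.1462, 0.146]
ee_rot: [-179.2, 49.0, -168.2]
force: [-0.9, 0.6, -1.1]
opening: 0.0006
gripper_force: 0.4
```

```bash
cat > ang.py <<'E'
from h import *
def lid():
    P=pts(arm.camera('top'))[105:190,340:445];q=P[(P[...,2]>.065)&(P[...,2]<.2)];best=(0,)
    rng=np.random.default_rng(0)
    for _ in range(500):
        a,b,d=q[rng.choice(len(q),3,False)];nn=np.cross(b-a,d-a);nn/=np.linalg.norm(nn)+1e-12
        k=(abs((q-a)@nn)<.003).sum()
        if k>best[0]:best=(k,nn)
    return best[0],np.degrees(np.arccos(abs(best[1][2])))+1.0
def tgt(*th,y=-95,u=8,h=7):
    go(*[(62-140*np.cos(t)+.753*u-.656*h,y,60+140*np.sin(t)-.657*u-.755*h) for t in np.radians(th)])
E
python3 -c "
from ang import *
print('lid',lid());tgt(46,y=-105)"
```

```text
lid (np.int64(1914), np.float64(47.678500099659296))
t 20.55 case pos [ -31.2 -105.4  146.6] F case [-2.   0.7  0.1]
tool axes in case
 [[-0.655  0.047  0.754]
 [ 0.023  0.999 -0.042]
 [-0.755 -0.01  -0.655]]
(np.float64(-33.82017186425962), -105, np.float64(150.16657204741114)) [-1.   0.3 -4.3] 4.0
```

```bash
python3 -c "
from ang import *
tgt(45,42.5,40,37.5,35,32.5,30,27.5,25,22.5,20,y=-95)"
```

```text
t 20.55 case pos [ -31.2 -105.4  146.6] F case [-2.   0.7  0.1]
tool axes in case
 [[-0.655  0.047  0.754]
 [ 0.023  0.999 -0.042]
 [-0.755 -0.01  -0.655]]
(np.float64(-35.562949366116655), -95, np.float64(148.45394936611666)) [ 1.7 10.2 -4.9] 11.0
(np.float64(-39.78682715341735), -95, np.float64(144.04162906619246)) [ 7.8 10.  -5.2] 14.0
(np.float64(-43.814222036656915), -95, np.float64(139.44926535611552)) [13.9  9.9 -5.3] 18.0
(np.float64(-47.637467640772925), -95, np.float64(134.6856000612209)) [20.   9.8 -5. ] 23.0
(np.float64(-51.249286200458855), -95, np.float64(129.75970108914646)) [26.1  9.6 -4.5] 28.0
(np.float64(-54.642802413804006), -95, np.float64(124.68094516855535)) [32.1  9.5 -3.7] 34.0
(np.float64(-57.81155652982142), -95, np.float64(119.459)) [38.1  9.4 -2.7] 39.0
(np.float64(-60.74951664495104), -95, np.float64(114.10380585290476)) [44.1  9.3 -1.4] 45.0
(np.float64(-63.451090185130994), -95, np.float64(108.62555664369793)) [50.   9.3  0.1] 51.0
(np.float64(-65.91113455158013), -95, np.float64(103.03468053111257)) [55.9  9.2  1.9] 57.0
(np.float64(-68.12496691002717), -95, np.float64(97.34182006559362)) [61.6  9.2  4. ] 62.0
```

play_rows(steps=[[[2,2,-4,0],[8,4,-5,0],[14,6,-5,0],[20,8,-5,0],[26,10,-4,0]]])

```text
time: 21.18
eef_pos: [0.5928, -0.1406, 0.1274]
ee_rot: [-179.2, 49.0, -168.2]
force: [-1.3, -0.5, -0.9]
opening: 0.0005
gripper_force: 0.5
```

```bash
python3 -c "
from ang import *
print('lid',lid());tgt(35,32.5,30,27.5,25,22.5,y=-95);print(arm.read_state()['qpos'])"
```

```text
lid (np.int64(2634), np.float64(36.57575060080328))
t 21.225 case pos [-51.1 -94.4 126.5] F case [-1.7 -0.2 -1.8]
tool axes in case
 [[-0.657  0.048  0.752]
 [ 0.026  0.999 -0.041]
 [-0.753 -0.008 -0.657]]
(np.float64(-51.249286200458855), -95, np.float64(129.75970108914646)) [-2.3 -0.6 -2.3] 3.0
(np.float64(-54.642802413804006), -95, np.float64(124.68094516855535)) [ 3.7 -0.7 -1.5] 4.0
(np.float64(-57.81155652982142), -95, np.float64(119.459)) [ 9.7 -0.9 -0.4] 10.0
(np.float64(-60.74951664495104), -95, np.float64(114.10380585290476)) [15.7 -1.   0.9] 16.0
(np.float64(-63.451090185130994), -95, np.float64(108.62555664369793)) [21.6 -1.   2.4] 22.0
(np.float64(-65.91113455158013), -95, np.float64(103.03468053111257)) [27.4 -1.1  4.3] 28.0
[-19.27969674  16.4121597  -20.62981713 -70.74115287 -23.56772684
   0.53885736]
```

play_rows(steps=[[[4,0,-1,0],[10,0,0,0],[16,0,1,0],[22,0,2,0],[27,0,4,0]]])

```text
time: 21.85
eef_pos: [0.5786, -0.1437, 0.1047]
ee_rot: [-179.2, 49.0, -168.2]
force: [-1.2, -1.6, -0.5]
opening: 0.0005
gripper_force: 0.8
```

```bash
python3 -c "
from ang import *
print('lid',lid());tgt(22,20,18,16,14,12,10,y=-95);print(arm.read_state()['qpos'])"
```

```text
lid (np.int64(3139), np.float64(25.03819058014142))
t 21.9 case pos [-65.6 -94.3 103.8] F case [-1.8 -0.6 -1.7]
tool axes in case
 [[-0.657  0.048  0.753]
 [ 0.025  0.999 -0.041]
 [-0.754 -0.008 -0.657]]
(np.float64(-66.37373963935023), -95, np.float64(101.90392307822768)) [ 2.  -0.8  0.7] 2.0
(np.float64(-68.12496691002717), -95, np.float64(97.34182006559362)) [ 6.5 -0.8  2.4] 7.0
(np.float64(-69.71591228132148), -95, np.float64(92.72137921249264)) [11.1 -0.8  4.2] 12.0
(np.float64(-71.14463743136464), -95, np.float64(88.04822981437988)) [15.5 -0.9  6.2] 17.0
(np.float64(-72.4094016786395), -95, np.float64(83.32806538395349)) [19.9 -0.9  8.3] 22.0
(np.float64(-73.5086641027328), -95, np.float64(78.56663671448631)) [24.2 -0.9 10.7] 26.0
(np.float64(-74.44108542170913), -95, np.float64(73.76974487337026)) [28.5 -0.9 13.1] 31.0
[-22.96355157  18.15687963 -22.24933781 -77.32093525 -25.39307601
  10.32871461]
```

play_rows(steps=[[[5,0,2,0],[10,0,4,0],[15,0,6,0],[20,0,8,0],[24,0,10,0]]])

```text
time: 22.52
eef_pos: [0.5707, -0.1455, 0.0799]
ee_rot: [-179.2, 49.0, -168.2]
force: [-0.7, -2.0, -1.6]
opening: -0.0
gripper_force: 1.0
```

```bash
python3 -c "
from ang import *
print('lid',lid());tgt(12,10,8,6,4,2,0,-2,-4,y=-95);print(arm.read_state()['qpos'])"
```

```text
lid (np.int64(3414), np.float64(14.459284618150352))
t 22.575 case pos [-73.4 -94.2  79.3] F case [-1.8 -0.8 -1.2]
tool axes in case
 [[-0.657  0.048  0.753]
 [ 0.025  0.999 -0.041]
 [-0.754 -0.008 -0.657]]
(np.float64(-73.5086641027328), -95, np.float64(78.56663671448631)) [ 0.6 -0.8  0.4] 1.0
(np.float64(-74.44108542170913), -95, np.float64(73.76974487337026)) [ 4.8 -0.8  2.9] 6.0
(np.float64(-75.20552962381986), -95, np.float64(68.94323413440917)) [ 8.9 -0.8  5.5] 11.0
(np.float64(-75.80106535155825), -95, np.float64(64.09298485747149)) [13.  -0.8  8.2] 15.0
(np.float64(-76.2269670363754), -95, np.float64(59.22490632417754)) [16.9 -0.8 11.1] 20.0
(np.float64(-76.4827157826734), -95, np.float64(54.344929538350144)) [20.8 -0.8 14.1] 25.0
(np.float64(-76.568), -95, np.float64(49.459)) [24.5 -0.7 17.3] 30.0
(np.float64(-76.4827157826734), -95, np.float64(44.57307046164986)) [28.1 -0.7 20.5] 35.0
(np.float64(-76.2269670363754), -95, np.float64(39.69309367582245)) [31.6 -0.6 23.9] 40.0
[-26.22973857  20.76589427 -23.51198345 -83.71661514 -27.14631457
  19.8878812 ]
```

play_rows(steps=[[[3,0,2,0],[6,0,4,0],[9,0,6,0],[12,0,8,0],[15,0,10,0]]])

```text
time: 23.2
eef_pos: [0.5682, -0.1461, 0.062]
ee_rot: [-179.2, 49.0, -168.2]
force: [-3.7, -2.3, -0.7]
opening: 0.0006
gripper_force: 1.8
```

```bash
python3 -c "
from ang import *
print('lid',lid());tgt(4,2,0,-2,-4,y=-95)"
```

```text
lid (np.int64(3458), np.float64(7.257812539486443))
t 23.25 case pos [-75.8 -94.1  61.4] F case [-2.8 -1.5 -2. ]
tool axes in case
 [[-0.657  0.048  0.753]
 [ 0.025  0.999 -0.041]
 [-0.754 -0.008 -0.657]]
(np.float64(-76.2269670363754), -95, np.float64(59.22490632417754)) [ 1.9 -0.9  1.2] 2.0
(np.float64(-76.4827157826734), -95, np.float64(54.344929538350144)) [ 5.8 -0.9  4.2] 7.0
(np.float64(-76.568), -95, np.float64(49.459)) [ 9.5 -0.8  7.3] 12.0
(np.float64(-76.4827157826734), -95, np.float64(44.57307046164986)) [13.1 -0.8 10.6] 17.0
(np.float64(-76.2269670363754), -95, np.float64(39.69309367582245)) [16.7 -0.7 14. ] 22.0
```

play_rows(steps=[[[2,0,1,0],[4,0,3,0],[6,0,4,0],[8,0,6,0],[9,0,7,0]]])

```text
time: 23.88
eef_pos: [0.5677, -0.1462, 0.0506]
ee_rot: [-179.3, 49.0, -168.2]
force: [-5.8, -0.5, -1.9]
opening: 0.0002
gripper_force: 2.2
```

```bash
python3 -c "
from ang import *
print('lid',lid());tgt(0,-2,-4,y=-95)"
```

```text
lid (np.int64(3490), np.float64(3.222028560307774))
t 23.925 case pos [-76.2 -94.2  50.5] F case [-5.  -0.3 -1.7]
tool axes in case
 [[-0.656  0.047  0.753]
 [ 0.025  0.999 -0.041]
 [-0.754 -0.008 -0.657]]
(np.float64(-76.568), -95, np.float64(49.459)) [ 0.9 -0.9  0.4] 1.0
(np.float64(-76.4827157826734), -95, np.float64(44.57307046164986)) [ 4.6 -0.8  3.7] 6.0
(np.float64(-76.2269670363754), -95, np.float64(39.69309367582245)) [ 8.1 -0.8  7.1] 11.0
```

play_rows(steps=[[[1,0,0,0],[2,0,1,0],[3,0,1,0],[4,0,2,0],[5,0,2,0]]])

```text
time: 24.55
eef_pos: [0.567, -0.1465, 0.0464]
ee_rot: [-179.2, 49.1, -168.2]
force: [-0.4, 0.2, -1.9]
opening: 0.0005
gripper_force: 0.7
```

```bash
python3 -c "
from ang import *
print('lid',lid());go((-78,-94,42))"
```

```text
lid (np.int64(3479), np.float64(1.7109596403381409))
t 24.6 case pos [-77.  -94.2  46.3] F case [-0.4  0.4 -1.2]
tool axes in case
 [[-0.655  0.047  0.754]
 [ 0.024  0.999 -0.041]
 [-0.755 -0.009 -0.655]]
(-78, -94, 42) [3.9 0.2 2. ] 4.0
```

play_rows(steps=[[[1,0,0,0],[2,0,1,0],[3,0,1,0],[3,0,2,0],[4,0,2,0]]])

```text
time: 25.22
eef_pos: [0.5654, -0.1468, 0.0418]
ee_rot: [-179.2, 49.0, -168.2]
force: [0.1, 0.1, -0.4]
opening: 0.0006
gripper_force: 0.0
```

```bash
python3 -c "
from ang import *
print('lid',lid());go((-80,-94,34))"
```

```text
lid (np.int64(3480), np.float64(1.7513399194740147))
t 25.275 case pos [-78.8 -94.2  41.6] F case [-0.4 -0.4 -0.4]
tool axes in case
 [[-0.656  0.047  0.753]
 [ 0.024  0.999 -0.041]
 [-0.755 -0.009 -0.656]]
(-80, -94, 34) [6.5 0.2 4.1] 8.0
```

Lid angle no longer changes and the contact force has gone to zero, so the lid lies on the rim. Withdrawing forwards, then up and back.

play_rows(steps=[[[7,0,-7,0],[16,-1,-18,0],[26,-2,-30,0],[36,-3,-41,0],[42,-3,-48,0]]])

```text
time: 25.9
eef_pos: [0.502, -0.1626, 0.0415]
ee_rot: [-179.3, 49.0, -168.3]
force: [0.1, 0.2, 0.1]
opening: 0.0002
gripper_force: 0.0
```

play_rows(steps=[[[-10,0,-15,0],[-25,0,-35,0],[-45,0,-55,0],[-65,0,-75,0],[-65,0,-75,0]]])

```text
time: 26.52
eef_pos: [0.49, -0.1639, 0.1425]
ee_rot: [-178.9, 49.2, -167.8]
force: [0.1, -0.2, 0.2]
opening: 0.0004
gripper_force: 0.0
```

```bash
python3 -c "
from ang import *
print('lid',lid());go();print(arm.read_state()['joint_vel'])
c=arm.camera('top');print('lid top z',[pts(c)[r,k,2].round(4) for r,k in((150,370),(150,400),(165,360),(165,420))])
s=arm.camera('scene')['image'];t=c['image']
o=np.hstack([s[100:320,180:480],t[80:300,220:520]]);cv2.imwrite('pics/s6.png',cv2.resize(o[:,:,::-1],(800,293)))"
```

```text
lid (np.int64(3473), np.float64(1.3061215085311786))
t 26.575 case pos [-156.3  -92.3  140.8] F case [-0.2 -1.3 -1.5]
tool axes in case
 [[-0.654  0.046  0.755]
 [ 0.022  0.999 -0.042]
 [-0.756 -0.01  -0.655]]
[-0.79010502  2.33846394 -1.17886442 -0.67703946  0.01614203  0.13775488]
lid top z [np.float64(0.0813), np.float64(0.083), np.float64(0.078), np.float64(0.0823)]
```

View pics/s6.png

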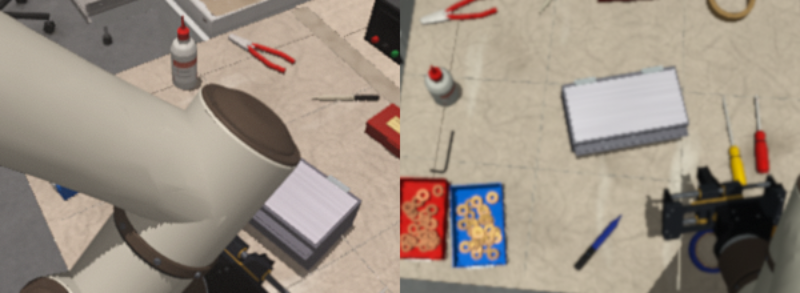

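The lid lies flat and shut: its top is at about 80 mm, as it should be. The hand is clear, and the bottle, marker and hex key are where they were.

```bash
python3 -c "
from plant import arm
print(arm.hand_in())"
```

```text
the job is handed in; nothing more can be done
None
```

I folded the prop in, caught the lid on the fingers at about 46° (from 54°), held it there about 0.7 s, lowered it by the lip until fully shut, and took the hand clear. I handed the job in at 26.6 s; no verdict was shown.

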